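# Crack loose the left-hand disc nut on a specimen polisher

### The arm

A 7-joint arm with a two-finger parallel gripper is mounted at the origin on the work surface. World frame = base frame: x ahead of the robot, y to its left, z up, the work surface at z = 0. Lengths are in m, angles in degrees, forces in N, time in s.
With the tool pointing down it reaches from about 0.425 to 0.875 m from the base axis. Payload 4.7 kg.
Tool frame: the origin (TCP) lies at the very end of the fingers, on their centre line; the grasp point (between the pads) lies 19 mm behind it; z points along the fingers, y is the direction in which the jaws open and shut (so a half turn about z gives the same grasp; the last joint's range is limited). The gripper opens to 87 mm and grips with 3 to 60 N. Pads are 19 mm wide; open, the fingers measure 117 mm over their backs; the gripper's body (75 mm by 190 mm) begins 51 mm behind the grasp point.
Start: joints at [0.808, 18.392, -4.016, 83.108, 1.295, 78.541, -3.26], TCP at [0.65, -0, 0.223] pointing down, gripper open.
Joint ranges: [-163.93, 163.93], [-17.29, 119.83], [-79.2, 71.16], [3.27, 140.29], [-89.18, 269.18], [5.43, 117.66], [-154.24, 154.24]. Speed limits (degrees/s): [147.25, 147.25, 180, 180, 180, 180, 180].

### API

Orientations are given as [roll, pitch, yaw] about the fixed x, y, z axes, in that order (R = Rz(yaw) Ry(pitch) Rx(roll)).
In Python, from cell import env, read_camera gives the robot as it stands. The module is installed in compiled form; this text tells all that it offers.
- The arm moves only by the tool step_arm, never from a script. Its argument "steps" is one flat list of numbers, 7 for each row, row after row: the shift along the tool's x, y, z in m, then the turn, a rotation vector about the tool's x, y, z in rad, then the closure, from -1 (fully open) to 1 (shut), so that 0 is half open. A call has 1 to 5 rows; each row is the pose to reach, as a shift and turn from the pose commanded when the call began, along the tool's axes at that moment; what a row does not reach only later rows make up. A row lasts 1/8 s, in which the tool goes at most 62.5 mm and 10.7 degrees, less where a joint would pass 70% of its speed; a pose out of reach is approached as far as the arm can. A call with a gripper value outside its range is refused whole. The fingers move at their own pace and stop on an object; "newtons" is the grip in N (left out, the last holds). Time passes only in rows, so rows that repeat a pose let the fingers close. It gives the time, the measured TCP pose, the force and the opening at its end, in the units of the state.
- env.get_obs(): the state, without advancing time (a new reading comes with each control period).
- read_camera(name): name is "scene" or "side" or "wrist"; returns a dict with "color" (400x640x3 uint8, blue, green, red), "mtx" (3x3 intrinsics, pixels), "rvec" (rotation vector, rad) and "tvec" (3), from world to camera coordinates, as OpenCV has them; the wrist camera has in their place "mount" (4x4, takes a point from camera to tool coordinates, whose origin is the TCP and whose axes are the flange's). Camera axes: x right, y down, z forward; pixel columns grow to the right and rows downward; lengths in m; the calibration is good to about 2 mm. A picture is of the moment at which its call begins: read the wrist's pose just before it. There is no depth.
- env.sign_off(): hands the job in, once; it reports no verdict.
The state is a dict: "time_s": time; "qpos": joint angles; "joint_velocities": joint speeds; "effort": joint torques, N m; "tool_pos": TCP position; "tool_rot": TCP orientation; "force": force on the tool from outside, world axes, zero at the start; "wrist_torque": the same for the moment, N m; "grip_width": finger opening in m.
Only numpy, scipy, OpenCV 4.12 (cv2) and the standard library are available. Lean on these libraries where they do the work, as an engineer would, in place of code of your own. Each camera call takes 0.05 s, during which the arm holds its last target. There are 200 camera calls.

### The job

The worn disc held by the straight bar-shaped nut on the twin-disc polisher is to be changed: its nut has a left-hand thread, so loosen it by turning it clockwise as seen from above. Grip the bar, turn it only slightly at first (10 to 25 degrees) and pause there for a second to feel that it gives that way, then carry on to about a quarter turn in all and let go. Leave the three-lobed star nut on the other disc as it is.

Things in the scene. Friction and masses are not known exactly. Their poses are not given: they have to be found in the camera images.
- bar_nut_grip (a point): Grip point of the steel nut to loosen: bar 60 mm long (x), 14 thick (y), 30 tall (z up), a dark groove near each end, on a 22 mm round neck at the centre of one of the white polisher's two dark 160 mm discs (either one). The point is on the vertical turning axis, 12 mm below the bar's top, 43 mm above the disc. The frame turns with the nut; its height stays.
- bar_nut (a joint): Angle of the bar nut in rad: 0 at the start, fully tight; grows as it is turned clockwise seen from above (loosening), free up to 2.6; takes about 0.12 N m and stays where it is left. Anticlockwise of 0 (tightening) it is blocked and does not give.
- star_nut_top (a point): The nut to leave alone: centre of the flat top of the steel three-lobed star nut, 60 mm across and 22 mm thick, on a 22 mm round neck on the axis of the other disc, 190 mm from the bar nut's axis. Its top is about 0.133 m above the bench.
- star_nut (a joint): Angle of the star nut in rad: 0 at the start, tight; ordinary thread, grows as it is turned anticlockwise seen from above. It cannot be tightened further. To be left at 0.

How it is judged (in metres and radians):
On the way:
1. the bar nut has been turned slightly clockwise (3 to 35 degrees) and held still there for a moment (value of joint bar_nut between 0.05 and 0.61 rad and velocity of joint bar_nut between -0.08 and 0.08 rad/s), for 0.3 s.
At the end, for the whole second after the job is handed in: The bar nut stands still, turned clockwise between 60 and 120 degrees from tight; the star nut is within 0.12 rad (7 degrees) of where it was (value of joint bar_nut between 1.05 and 2.1 rad and velocity of joint bar_nut between -0.05 and 0.05 rad/s and value of joint star_nut below 0.12 rad); the robot touches nothing.
It fails at once if the star nut is turned by more than 0.12 rad (7 degrees) (value of joint star_nut above 0.12 rad).
It also fails if it takes over 32 s, if anything falls off the work surface, if the arm or the gripper's body presses on something with over 40 N, if the wrist force passes 120 N, or if a joint passes its speed limit or range.

## Working session

There is one attempt and no reset: what is moved stays moved. The work goes in short steps, Python scripts to look and compute and a tool call to move; the robot and the scene stay as the last step left them, time stands still between calls to the robot, and variables do not carry over. Pictures are saved under pics/ and viewed, about 8 in all and at most 12, crops included, and the job is handed in when it is done.

Besides the shell and the picture viewer there is one more tool, called as name(argument=value, ...) on one line, values as JSON. step_arm: Moves the arm, as the interface text tells. Its arguments: {"type":"object","properties":{"steps":{"type":"array","items":{"type":"number"}},"newtons":{"type":"number"}},"required":["steps"]}

```bash
mkdir -p pics
cat > h.py <<'E'
import numpy as np, cv2
from cell import env, read_camera
from scipy.spatial.transform import Rotation as R
def snap(n,f):
    o=env.get_obs(); c=read_camera(n); cv2.imwrite('pics/'+f+'.png',c['color']); 
    if 'mount' in c:
        T=np.eye(4);T[:3,:3]=R.from_euler('xyz',o['tool_rot'],degrees=True).as_matrix();T[:3,3]=o['tool_pos'];M=T@c['mount']
    else:
        Rm=cv2.Rodrigues(np.array(c['rvec'],float))[0];M=np.eye(4);M[:3,:3]=Rm.T;M[:3,3]=-Rm.T@np.array(c['tvec'],float).ravel()
    np.savez(f+'.npz',M=M,K=c['mtx']); return o
def ray(f,uv,z):
    d=np.load(f+'.npz');M,K=d['M'],d['K']
    r=M[:3,:3]@np.linalg.solve(K,[uv[0],uv[1],1.]);return M[:3,3]+r*(z-M[2,3])/r[2]
E
python3 - <<'E'
from h import *
o=snap('scene','s1');print({k:np.round(v,3) for k,v in o.items()})
snap('wrist','w1')
E
```

```text
{'time_s': np.float64(0.0), 'qpos': array([ 0.809, 18.44 , -4.017, 83.176,  1.294, 78.543, -3.258]), 'joint_velocities': array([-0.042, -0.003,  0.022, -0.003,  0.054, -0.13 ,  0.076]), 'effort': array([-0.0000e+00, -4.9128e+01, -4.0400e-01, -3.1253e+01, -6.4000e-02,
        4.4000e-02,  0.0000e+00]), 'tool_pos': array([ 0.649, -0.   ,  0.221]), 'tool_rot': array([-1.79886e+02,  5.00000e-03,  9.00030e+01]), 'force': array([ 0.133, -0.769, -1.033]), 'wrist_torque': array([ 0.055, -0.007, -0.001]), 'grip_width': np.float64(0.087)}
```

View pics/s1.png

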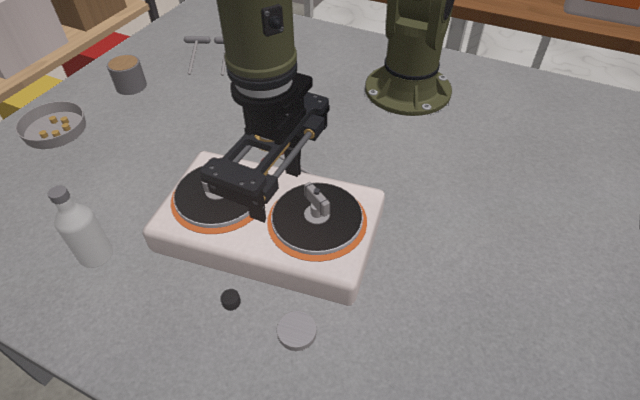

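View pics/w1.png

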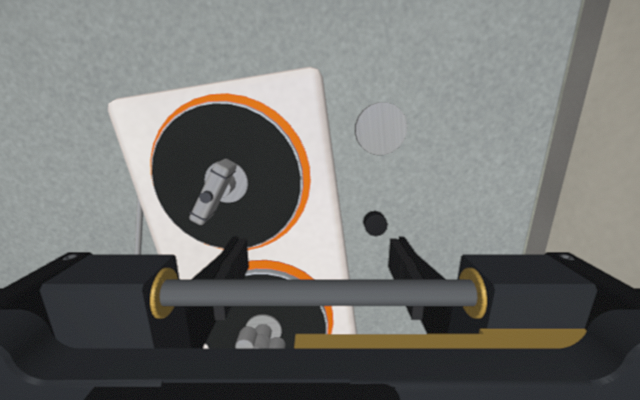

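The wrist view shows the bar nut at about (213,192) on the upper disc and the star nut at about (260,340). In the scene view the bar is at about (317,200). Next I'll zoom in on both.

Run:
```python
import cv2,numpy as np
a=cv2.imread('pics/w1.png')[145:245,170:270];b=cv2.imread('pics/s1.png')[165:240,275:350]
f=lambda x:cv2.resize(x,(400,400),interpolation=cv2.INTER_CUBIC)
cv2.imwrite('pics/z1.png',np.hstack([f(a),f(b)]))
```

```text
(no output)
```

View pics/z1.png

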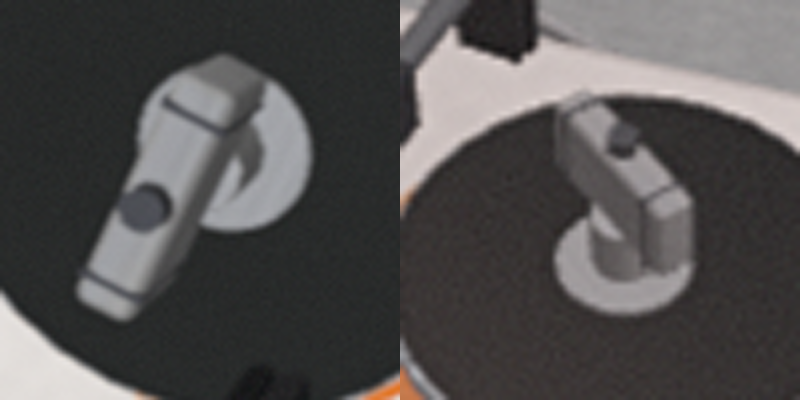

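Run:
```python
from h import *
for z in (.13,.14,.15,.16,.17,.18):
    print(z,ray('w1',(209,195.5),z).round(4),ray('s1',(317.4,193.3),z).round(4))
a,b=ray('w1',(170+200/4,145+115/4),.155),ray('w1',(170+112/4,145+288/4),.155);print(a,b,np.degrees(np.arctan2(*(a-b)[1::-1])),np.linalg.norm(a-b))
print('disc',[ray('w1',(226,175),z).round(4) for z in(.09,.1,.11)],np.load('w1.npz')['M'].round(3))
```

```text
0.13 [0.55   0.0107 0.13  ] [0.546  0.0117 0.13  ]
0.14 [0.554  0.0136 0.14  ] [0.5545 0.016  0.14  ]
0.15 [0.5579 0.0165 0.15  ] [0.563  0.0203 0.15  ]
0.16 [0.5619 0.0193 0.16  ] [0.5714 0.0246 0.16  ]
0.17 [0.5658 0.0222 0.17  ] [0.5799 0.0289 0.17  ]
0.18 [0.5698 0.025  0.18  ] [0.5884 0.0333 0.18  ]
[0.57080996 0.0360511  0.155     ] [ 0.54849148 -0.00093052  0.155     ] 58.88893518407324 0.04319438893798141
disc [array([0.5544, 0.0213, 0.09  ]), array([0.5576, 0.0234, 0.1   ]), array([0.5609, 0.0255, 0.11  ])] [[ 1.     0.    -0.003  0.65 ]
 [-0.001 -0.954 -0.301  0.083]
 [-0.003  0.301 -0.954  0.384]
 [ 0.     0.     0.     1.   ]]
```

step_arm(steps=[0.005, -0.03, 0, 0, 0, 0.18, -1, 0.01, -0.065, 0.01, 0, 0, 0.36, -1, 0.0145, -0.095, 0.02, 0, 0, 0.541, -1, 0.0145, -0.095, 0.02, 0, 0, 0.541, -1, 0.0145, -0.095, 0.02, 0, 0, 0.541, -1])

```text
time_s: 0.72
tool_pos: [0.5556, 0.0144, 0.2028]
tool_rot: [179.9, -0.0, 59.1]
force: [-0.1, -0.8, -0.0]
grip_width: 0.0871
```

Run:
```python
from h import *
o=snap('wrist','w2');print(o['tool_pos'],o['tool_rot'],o['qpos'])
snap('side','d2')
a=cv2.imread('pics/w2.png');b=cv2.imread('pics/d2.png')
cv2.imwrite('pics/z2.png',np.vstack([cv2.resize(a,(480,300)),cv2.resize(b,(480,300))]))
```

```text
[0.55559736 0.01441213 0.20282383] [ 1.79949003e+02 -2.26251069e-02  5.90886512e+01] [ -2.56032658   7.62679879  -1.82694559  98.39744708   0.26373042
  73.92504869 -35.35526926]
```

View pics/z2.png

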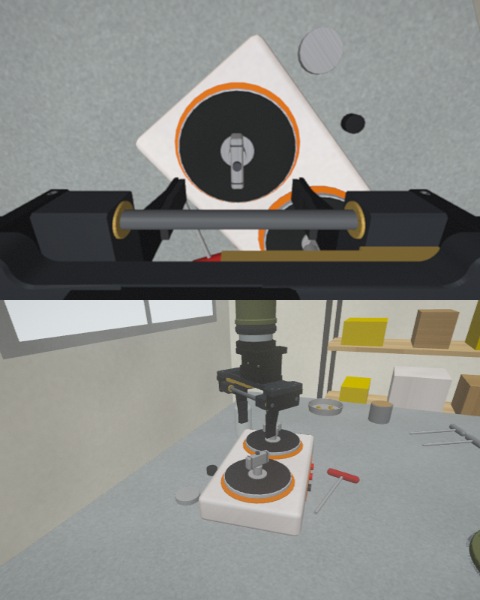

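Run:
```python
from h import *
a=cv2.imread('pics/w2.png')[165:265,265:365];b=cv2.imread('pics/d2.png')[190:250,315:375]
f=lambda x:cv2.resize(x,(400,400),interpolation=cv2.INTER_CUBIC)
cv2.imwrite('pics/z3.png',np.hstack([f(a),f(b)]))
for n in('w2','d2'):
    d=np.load(n+'.npz');M=np.linalg.inv(d['M'])
    for p in([.5556,.0144,.203],[.5556,.0144,.142],[.5556,.0144,.087]):
        c=d['K']@(M[:3,:3]@p+M[:3,3]);print(n,p,c[:2]/c[2])
```

```text
w2 [0.5556, 0.0144, 0.203] [318.07843121 252.92273858]
w2 [0.5556, 0.0144, 0.142] [318.02900531 218.47400715]
w2 [0.5556, 0.0144, 0.087] [318.00139878 199.23288894]
d2 [0.5556, 0.0144, 0.203] [341.72734557 171.72703541]
d2 [0.5556, 0.0144, 0.142] [341.79644254 204.58830739]
d2 [0.5556, 0.0144, 0.087] [341.85368165 231.81019316]
```

View pics/z3.png

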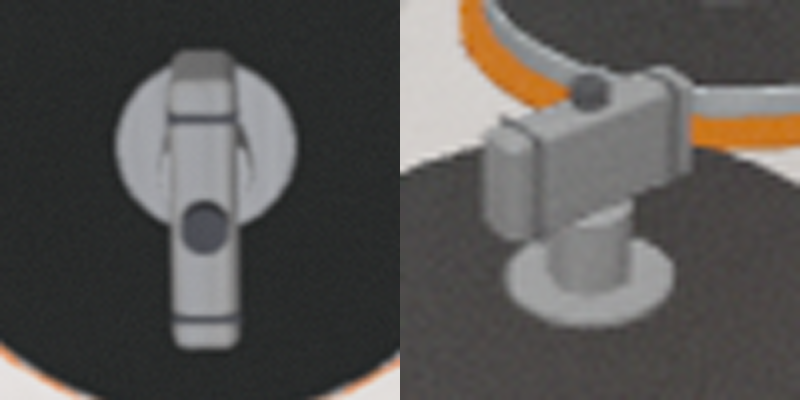

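Run:
```python
from h import *
for z in (.13,.135,.14,.145,.15): print(z,ray('w2',(316.2,219.7),z).round(4),ray('d2',(343.8,205),z).round(4))
for z in (.08,.085,.09): print(z,ray('w2',(265+206/4,165+147/4),z).round(4),ray('d2',(315+190*.15,190+280*.15),z).round(4))
```

```text
0.13 [0.5514 0.0104 0.13  ] [ 0.5599 -0.0055  0.13  ]
0.135 [0.5524 0.012  0.135 ] [0.5566 0.0028 0.135 ]
0.14 [0.5534 0.0136 0.14  ] [0.5533 0.0111 0.14  ]
0.145 [0.5544 0.0152 0.145 ] [0.5499 0.0194 0.145 ]
0.15 [0.5554 0.0168 0.15  ] [0.5466 0.0278 0.15  ]
0.08 [0.5518 0.0111 0.08  ] [0.5567 0.0039 0.08  ]
0.085 [0.5526 0.0124 0.085 ] [0.5538 0.011  0.085 ]
0.09 [0.5534 0.0137 0.09  ] [0.551  0.0181 0.09  ]
```

The two cameras agree on the bar top: z≈0.141, centre (0.5535, 0.0137). The disc at z≈0.086 fits the given 55 mm. Descending to TCP z≈0.110.

step_arm(steps=[-0.002, -0.0015, 0.02, 0, 0, 0, -1, -0.002, -0.0015, 0.045, 0, 0, 0, -1, -0.002, -0.0015, 0.07, 0, 0, 0, -1, -0.002, -0.0015, 0.092, 0, 0, 0, -1, -0.002, -0.0015, 0.092, 0, 0, 0, -1])

```text
time_s: 1.45
tool_pos: [0.5519, 0.0132, 0.1088]
tool_rot: [-179.8, 0.1, 59.0]
force: [0.5, -0.6, 0.4]
grip_width: 0.0871
```

step_arm(steps=[0, 0, 0, 0, 0, 0, 0.4, 0, 0, 0, 0, 0, 0, 0.6, 0, 0, 0, 0, 0, 0, 0.8, 0, 0, 0, 0, 0, 0, 1, 0, 0, 0, 0, 0, 0, 1], newtons=25)

```text
time_s: 2.08
tool_pos: [0.5527, 0.0136, 0.1108]
tool_rot: [180.0, -0.0, 59.0]
force: [-0.5, 0.5, 0.6]
grip_width: 0.0451
```

step_arm(steps=[0, 0, 0, 0, 0, 0, 1, 0, 0, 0, 0, 0, 0, 1, 0, 0, 0, 0, 0, 0, 1, 0, 0, 0, 0, 0, 0, 1, 0, 0, 0, 0, 0, 0, 1])

```text
time_s: 2.7
tool_pos: [0.553, 0.0135, 0.1115]
tool_rot: [180.0, -0.0, 59.0]
force: [-1.7, 0.7, 5.6]
grip_width: 0.0139
```

step_arm(steps=[0, 0, 0, 0, 0, 0, 1, 0, 0, 0, 0, 0, 0, 1, 0, 0, 0, 0, 0, 0, 1, 0, 0, 0, 0, 0, 0, 1, 0, 0, 0, 0, 0, 0, 1])

```text
time_s: 3.32
tool_pos: [0.553, 0.0135, 0.1115]
tool_rot: [180.0, -0.0, 59.0]
force: [-2.0, -0.5, 5.6]
grip_width: 0.014
```

The opening is 14 mm, which matches the bar thickness. Now the small clockwise turn (17°) and a hold.

step_arm(steps=[0, 0, 0, 0, 0, 0.1, 1, 0, 0, 0, 0, 0, 0.2, 1, 0, 0, 0, 0, 0, 0.3, 1, 0, 0, 0, 0, 0, 0.3, 1, 0, 0, 0, 0, 0, 0.3, 1])

```text
time_s: 3.95
tool_pos: [0.553, 0.0135, 0.1114]
tool_rot: [180.0, -0.0, 41.8]
force: [-1.7, -1.0, 5.7]
grip_width: 0.0138
```

step_arm(steps=[0, 0, 0, 0, 0, 0, 1, 0, 0, 0, 0, 0, 0, 1, 0, 0, 0, 0, 0, 0, 1, 0, 0, 0, 0, 0, 0, 1, 0, 0, 0, 0, 0, 0, 1])

```text
time_s: 4.58
tool_pos: [0.553, 0.0135, 0.1114]
tool_rot: [180.0, -0.0, 41.8]
force: [-1.7, 0.9, 6.4]
grip_width: 0.0141
```

step_arm(steps=[0, 0, 0, 0, 0, 0, 1, 0, 0, 0, 0, 0, 0, 1, 0, 0, 0, 0, 0, 0, 1, 0, 0, 0, 0, 0, 0, 1, 0, 0, 0, 0, 0, 0, 1])

```text
time_s: 5.2
tool_pos: [0.553, 0.0136, 0.1114]
tool_rot: [180.0, -0.0, 41.8]
force: [-2.1, 0.6, 5.2]
grip_width: 0.0137
```

Run:
```python
from h import *
o=env.get_obs();print({k:np.round(v,3) for k,v in o.items()})
```

```text
{'time_s': np.float64(5.2), 'qpos': array([-3.95000e+00,  1.14130e+01, -2.27000e-01,  1.04958e+02,
        4.40000e-02,  6.35820e+01, -5.24000e+01]), 'joint_velocities': array([-0.022,  0.003, -0.037, -0.01 ,  0.073, -0.026,  0.011]), 'effort': array([-1.2200e-01, -3.7029e+01,  5.6000e-02, -2.7133e+01, -5.0000e-03,
       -6.4600e-01,  1.1900e-01]), 'tool_pos': array([0.553, 0.014, 0.111]), 'tool_rot': array([ 1.79976e+02, -4.00000e-02,  4.17910e+01]), 'force': array([-2.128,  0.57 ,  5.195]), 'wrist_torque': array([-0.064,  0.434, -0.042]), 'grip_width': np.float64(0.014)}
```

It gives freely clockwise, with low torque. Carrying on to 90° in all (1.27 rad more).

step_arm(steps=[0, 0, 0, 0, 0, 0.13, 1, 0, 0, 0, 0, 0, 0.26, 1, 0, 0, 0, 0, 0, 0.39, 1, 0, 0, 0, 0, 0, 0.52, 1, 0, 0, 0, 0, 0, 0.65, 1])

```text
time_s: 5.82
tool_pos: [0.553, 0.0136, 0.1114]
tool_rot: [180.0, -0.0, 4.4]
force: [-1.8, 0.0, 5.3]
grip_width: 0.014
```

step_arm(steps=[0, 0, 0, 0, 0, 0.13, 1, 0, 0, 0, 0, 0, 0.26, 1, 0, 0, 0, 0, 0, 0.39, 1, 0, 0, 0, 0, 0, 0.52, 1, 0, 0, 0, 0, 0, 0.62, 1])

```text
time_s: 6.45
tool_pos: [0.5529, 0.0137, 0.1114]
tool_rot: [-180.0, -0.0, -31.1]
force: [-2.2, 0.4, 5.1]
grip_width: 0.014
```

step_arm(steps=[0, 0, 0, 0, 0, 0, 1, 0, 0, 0, 0, 0, 0, 1, 0, 0, 0, 0, 0, 0, 0.6, 0, 0, 0, 0, 0, 0, 0, 0, 0, 0, 0, 0, 0, -1])

```text
time_s: 7.08
tool_pos: [0.5523, 0.0133, 0.1101]
tool_rot: [179.9, 0.0, -30.9]
force: [-1.1, 0.1, 0.7]
grip_width: 0.0302
```

step_arm(steps=[0, 0, 0, 0, 0, 0, -1, 0, 0, 0, 0, 0, 0, -1, 0, 0, 0, 0, 0, 0, -1, 0, 0, 0, 0, 0, 0, -1, 0, 0, 0, 0, 0, 0, -1])

```text
time_s: 7.7
tool_pos: [0.5527, 0.0135, 0.1106]
tool_rot: [180.0, -0.0, -31.0]
force: [0.0, -0.4, -0.5]
grip_width: 0.0793
```

step_arm(steps=[0, 0, 0, 0, 0, 0, -1, 0, 0, -0.025, 0, 0, 0, -1, 0, 0, -0.05, 0, 0, 0, -1, 0, 0, -0.09, 0, 0, 0, -1, 0, 0, -0.12, 0, 0, 0, -1])

```text
time_s: 8.32
tool_pos: [0.553, 0.0136, 0.2323]
tool_rot: [-180.0, -0.1, -30.9]
force: [-0.7, 0.2, -0.6]
grip_width: 0.0874
```

step_arm(steps=[0, 0, 0, 0, 0, 0, -1, 0, 0, 0, 0, 0, 0, -1, 0, 0, 0, 0, 0, 0, -1, 0, 0, 0, 0, 0, 0, -1])

```text
time_s: 8.82
tool_pos: [0.5522, 0.0135, 0.2295]
tool_rot: [179.9, 0.1, -30.9]
force: [-0.2, -0.1, 0.7]
grip_width: 0.0872
```

Run:
```python
from h import *
o=snap('wrist','w4');print(o['time_s'],o['tool_pos'],o['tool_rot'],o['force'])
snap('scene','s4')
a=cv2.imread('pics/w4.png');b=cv2.imread('pics/s4.png')[120:300,120:408]
cv2.imwrite('pics/z4.png',np.vstack([cv2.resize(a,(480,300)),cv2.resize(b,(480,300))]))
```

```text
8.825 [0.55217332 0.01352958 0.2294912 ] [ 1.79935606e+02  8.10720019e-02 -3.09481237e+01] [-0.18325556 -0.14716968  0.73920436]
```

View pics/z4.png

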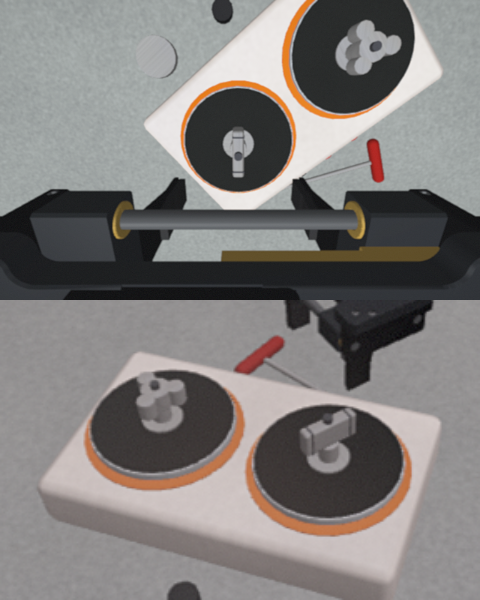

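The bar, at (238,152) in the wrist view, lines up with the tool after its 90° turn. In the scene view it is clearly a quarter turn from its first pose. The star nut was never touched, and the gripper is clear.

```bash
python3 -c "
from cell import env
print(env.sign_off())"
```

```text
the job is handed in; nothing more can be done
None
```

I loosened the bar nut by about 90° clockwise, let go, lifted clear and handed the job in at about 9 s. No verdict was reported.

- **Grip:** the fingers closed to 14 mm, which matches the bar's thickness.
- **Test turn:** I turned it 17° clockwise and held it there for more than 1 s. It gave freely, with about 0.04 N m about the vertical axis in the one reading taken during the hold.
- **Full turn:** the tool's yaw went from 59° to -31°, and the force readings between moves stayed under about 7 N.
- **Last checks:** the final pictures show the bar in line with the turned tool, a quarter turn from where it started. The open gripper was about 9 cm above the bar with near-zero force.
- **Star nut:** the fingers never went near it. I did not measure its angle, only looked at it in the pictures.

None of the checks failed. The cameras disagreed by a few millimetres on the bar's position, which did not affect the grip.

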